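# Fit the bat and its drop-in tile on the potter's wheel

### The job

The round wooden bat has been left lying crooked on the head of the small potter's wheel, off its pins. Slide it round on the wheel, without lifting it off, until both its holes drop over the two pins and it lies flat on the head; then fetch the square plaster tile from the table and slip it into the square recess of the bat, fully down and flush, without disturbing the glaze jars and the small glaze test tiles.

Things in the scene. Friction and masses are not known exactly. Their poses are not given: they have to be found in the camera images.
- wheel: small electric bench wheel, fixed and its head locked (it does not turn): grey drum, round aluminium head 190 mm across with its flat top 70 mm above the table. Origin at the middle of its foot on the table, z up. Two steel bat pins, 8 mm across, 6 mm tall, with domed tips, stand on the head at y = +60 and -60 mm (wheel axes)
- head_top (a point): centre of the flat top of the wheel head (70 mm above the table)
- pin_a (a point): foot of the bat pin at wheel y = +60 mm, on the top of the head
- pin_b (a point): foot of the bat pin at wheel y = -60 mm, on the top of the head
- bat: loose round wooden bat (throwing board), 200 mm across, 14 mm thick, 0.36 kg; origin at the centre of its underside, z up. It starts on the tips of the pins, tilted a few degrees, about 28 to 45 mm off in the wheel's +x, up to 22 mm in its y, and turned up to 0.3 rad from the wheel. Nearest way home: bat x along wheel x, round hole on pin_a; the other way round fits too
- bat_hole (a point): centre, on the underside, of the bat's round through hole, 11 mm across, at bat y = +60 mm
- bat_slot (a point): centre, on the underside, of the bat's slotted through hole, 11 mm wide in x and 17 mm long in y, at bat y = -60 mm
- recess_floor (a point): centre of the floor of the square recess in the middle of the bat's upper face: 63 x 63 mm, 8 mm deep, sides along the bat's x and y, sharp-edged. The floor is 6 mm thick (this point is 6 mm above the bat's underside) and has an 18 mm push-out hole at its middle
- tile_mid (a point): centre (half-way up) of the loose square plaster tile, 60 x 60 x 8 mm, lower edges eased by 1.5 mm, about 60 g, lying flat on the table at the right; sides along its x and y, z up. It fits the recess any of the four ways round with 1.5 mm to spare on each side, and is then flush with the bat
- glaze_jar: bystander: the glaze jar nearest the tile, standing behind it (blue, dark lid), 65 mm across, 86 mm high; origin at the centre of its foot
- test_tile_a: bystander: small oblong glaze test tile, 56 x 41 x 9 mm, lying flat; origin at the centre of its underside
- test_tile_b: bystander: a second oblong glaze test tile of the same size; origin at the centre of its underside
There are look-alikes about, which are no part of the job. Of the things that look like the part that bears tile_mid, take the one that is farthest to the robot's right at the start.

How it is judged:
On the way, in this order (a step that is already met when the one before it is completed fails the run):
1. the bat has dropped over both pins and lies flat on the head (horizontal distance between bat and head_top below 0.006 m and z of bat in the frame of head_top below 0.002 m and angle between bat's own z axis and vertical below 0.02 rad and angle between the x axis of bat and the x axis of wheel, either way round below 0.08 rad), for 0.2 s.
2. the square tile has dropped into the recess of the bat, flush (horizontal distance between tile_mid and recess_floor below 0.004 m and z of tile_mid in the frame of recess_floor below 0.0055 m and angle between tile_mid's own z axis and vertical below 0.04 rad), for 0.2 s.
At the end, for the whole second after the job is handed in: Bat flat on the wheel head (within 2 mm, tilt under 0.02 rad), both pins in its holes (centred within 6 mm, within 0.08 rad of the wheel's axes, either way round), at rest; the square tile in its recess, flush (1.5 mm in height, 4 mm sideways, tilt under 0.04 rad) (all of step 1 and all of step 2 and linear speed of bat below 0.02 m/s); the robot touches nothing.
It fails at once if the bat is lifted off the wheel (z of bat in the frame of head_top above 0.03 m).
It fails at once if the bat is pushed off the wheel (horizontal distance between bat and head_top above 0.09 m).
It fails at once if the glaze jar is pushed away or knocked over (distance of glaze_jar from where it was at the start of the episode above 0.03 m or angle between glaze_jar's own z axis and vertical above 0.5 rad).
It fails at once if a glaze test tile is pushed away (distance of any of test_tile_a, test_tile_b from where it was at the start of the episode above 0.03 m).
It also fails if it takes over 72 s, if anything falls off the work surface, if the arm or the gripper's body presses on something with over 40 N, if the wrist force passes 120 N, or if a joint passes its speed limit or range.

### The arm

A 6-joint arm with a two-finger parallel gripper is mounted at the origin on the work surface; the furniture and walls round the work are solid. World frame = base frame: x ahead of the robot, y to its left, z up, the work surface at z = 0. Lengths are in m, angles in rad, forces in N, time in s.
With the tool pointing down it reaches from about 0.4 to 0.825 m from the base axis. Payload 7 kg.
Tool frame: the origin (TCP) lies at the centre of the arm's flange, where the gripper is bolted on; the fingertips stand 173 mm ahead of it and the grasp point (between the pads) lies 155 mm ahead of it; z points along the fingers, y is the direction in which the jaws open and shut (so a half turn about z gives the same grasp; the last joint's range is limited). The gripper opens to 85 mm and grips with 20 to 120 N. Pads are 22 mm wide; open, the fingers measure 114 mm over their backs; the gripper's body (76 mm by 85 mm) begins 54 mm behind the grasp point. The pads swing forward as they close: fully open they stand 13 mm farther back than shut.
Start: joints at [-0.977, 0.359, 0.012, 0, -1.224, -0.288], TCP at [0.203, -0.644, 0.405] pointing down, gripper open.
Joint ranges: [-3.07, 3.07], [-1.43, 2.12], [-1.02, 1.25], [-3.03, 1.67], [-3.05, -0], [-3.03, 3.03]. Speed limits (rad/s): [2.39, 2.39, 3.01, 3.14, 3.14, 3.14].

### API

Orientations are given as a unit quaternion [w, x, y, z].
In Python, from rig import robot gives the robot as it stands. The module is installed in compiled form; this text tells all that it offers.
- The arm moves only by the shell command python3 -m jog 'ROWS' [FORCE]. ROWS is JSON, a list that holds one entry, the list of rows, each a list of 5 numbers: the shift along the tool's x, y, z in m, then the turn about the tool's z in degrees, then the opening, from -1 (shut) to 1 (fully open). A call has 1 to 8 rows; each row is the pose to reach, as a shift and turn from the pose commanded when the call began, along the tool's axes at that moment; what a row does not reach only later rows make up. A row lasts 1/12 s, in which the tool goes at most 41.7 mm and 7.16 degrees, less where a joint would pass 70% of its speed; a pose out of reach is approached as far as the arm can. A call with a gripper value outside its range is refused whole. The fingers move at their own pace and stop on an object; FORCE is the grip in N (left out, the last holds). Time passes only in rows, so rows that repeat a pose let the fingers close. It gives the time, the measured TCP pose, the force and the opening at its end, in the units of the state.
- robot.read_state(): the state, without advancing time (a new reading comes with each control period).
- robot.snapshot(name): name is "scene" or "top" or "wrist"; returns the picture (480x640x3 uint8, blue, green, red); there is no depth.
- robot.camera_params(name): a dict with "fov_y" (degrees; the focal length in pixels is half the picture's height over the tangent of half this angle, whatever the lens; pixels are square), "cx", "cy" (the principal point, pixels), "rvec" (rotation vector, rad) and "tvec" (3), from world to camera coordinates, as OpenCV has them. Camera axes: x right, y down, z forward; pixel columns grow to the right and rows downward; lengths in m; the calibration is good to about 2 mm. A picture is of the moment at which its call begins: read the wrist's pose just before it. camera_params takes no time and is no camera call; for the wrist camera it gives the pose at the moment of the call.
- robot.close_job(): hands the job in, once; it reports no verdict.
The state is a dict: "time_s": time; "joint_pos": joint angles; "dq": joint speeds; "joint_efforts": joint torques, N m; "eef_pos": TCP position; "orientation": TCP orientation; "force": force on the tool from outside, world axes, zero at the start; "torque": the same for the moment, N m; "width": finger opening in m.
Only numpy, scipy, OpenCV 4.12 (cv2) and the standard library are available. Lean on these libraries where they do the work, as an engineer would, in place of code of your own. Each camera call takes 0.05 s, during which the arm holds its last target. There are 200 camera calls.

## Working session

There is one attempt and no reset: what is moved stays moved. The work goes in short steps, Python scripts to look and compute and a shell command to move; the robot and the scene stay as the last step left them, time stands still between calls to the robot, and variables do not carry over. Pictures are saved under pics/ and viewed, about 8 in all and at most 12, crops included, and the job is handed in when it is done.

```bash
mkdir -p pics; cat > h.py <<'E'
import numpy as np, cv2
from rig import robot
def cam(n):
    p=robot.camera_params(n); R=cv2.Rodrigues(np.array(p["rvec"],float))[0]; t=np.array(p["tvec"],float).ravel()
    f=240/np.tan(np.radians(p["fov_y"])/2); return R,t,f,p["cx"],p["cy"]
def ray(c,uv,z):
    R,t,f,cx,cy=c; o=-R.T@t; uv=np.atleast_2d(uv).astype(float)
    d=np.c_[(uv[:,0]-cx)/f,(uv[:,1]-cy)/f,np.ones(len(uv))]@R
    return o+d*((z-o[2])/d[:,2])[:,None]
def proj(c,P):
    R,t,f,cx,cy=c; q=np.atleast_2d(P)@R.T+t; return np.c_[q[:,0]/q[:,2]*f+cx,q[:,1]/q[:,2]*f+cy]
def tool():
    s=robot.read_state(); w,x,y,z=s["orientation"]
    from scipy.spatial.transform import Rotation as Ro
    return np.array(s["eef_pos"]),Ro.from_quat([x,y,z,w]).as_matrix(),s
E
python3 - <<'E'
from h import *
for n in("top","scene"):
    cv2.imwrite(f"pics/{n}0.png",robot.snapshot(n)); c=cam(n); print(n,-c[0].T@c[1],c[0][2],c[2:])
p,R,s=tool(); print(p,R.round(3),s["time_s"],s["width"])
E
```

```text
top [ 0.415176   -0.08177419  1.08024264] [ 1.35165432e-01 -9.16980474e-04 -9.90822620e-01] (np.float64(437.3203276278069), 314.6440184116575, 241.48348415766503)
scene [-0.1350649   1.13203021  0.87767104] [ 0.41355438 -0.75199251 -0.51330307] (np.float64(615.5372846667349), 314.3496447969914, 254.05631934398676)
[ 0.20315701 -0.64351231  0.40386403] [[-0.954 -0.301 -0.001]
 [-0.301  0.954  0.001]
 [ 0.     0.002 -1.   ]] 0.1 0.08531967075345723
```

View pics/top0.png

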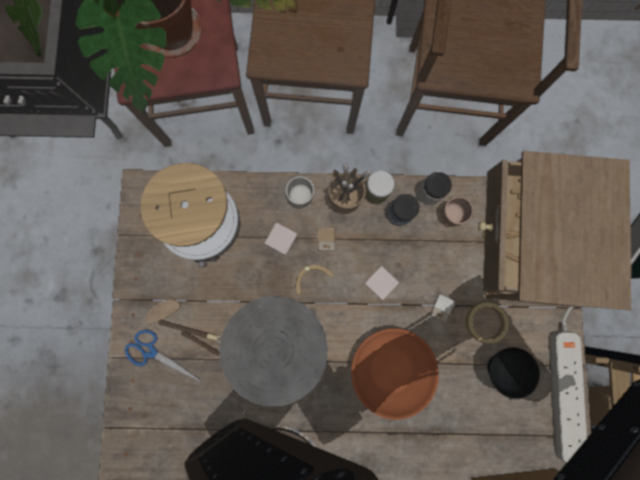

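View pics/scene0.png

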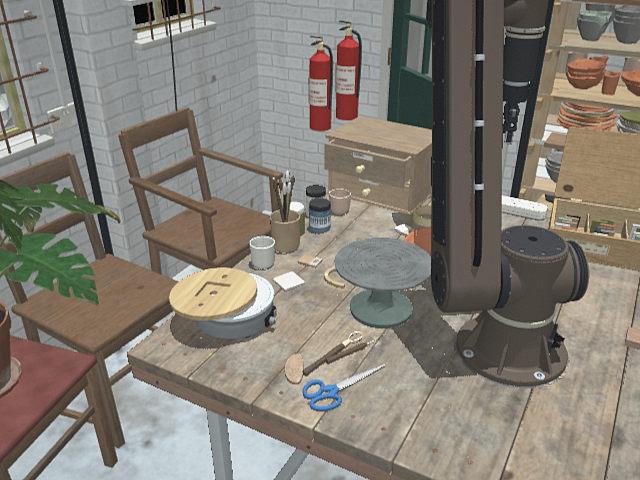

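```bash
python3 - <<'E'
from h import *
im=cv2.imread("pics/top0.png"); c=cam("top")
a=cv2.resize(im[155:275,130:250],(480,480),interpolation=cv2.INTER_CUBIC)
b=cv2.resize(im[160:330,260:480],None,fx=2.8,fy=2.8,interpolation=cv2.INTER_CUBIC)[:480,:]
b=cv2.resize(b,(480*b.shape[1]//b.shape[0]//1,480)); b=b[:,:]
k=cv2.hconcat([a,b]); k=cv2.resize(k,None,fx=800/k.shape[1],fy=800/k.shape[1]); cv2.imwrite("pics/crop.png",k); print(k.shape)
for n,uv in dict(t1=(281,238),t2=(382,283),s1=(326,239),s2=(443,305)).items(): print(n,ray(c,uv,.008)[0].round(3))
hsv=cv2.cvtColor(im,cv2.COLOR_BGR2HSV)
m=((hsv[...,1]<60)&(hsv[...,2]>120)).astype(np.uint8); m[:225]=0;m[330:]=0;m[:,:255]=0;m[:,470:]=0
for q in cv2.findContours(m,0,2)[0]:
    if cv2.contourArea(q)>60:
        r=cv2.minAreaRect(q); w=ray(c,cv2.boxPoints(r),.008)[:,:2]; print(r[0],w.mean(0).round(3),np.linalg.norm(w[1]-w[0]).round(3),np.linalg.norm(w[2]-w[1]).round(3),im[int(r[0][1]),int(r[0][0])])
E
```

```text
(349, 800, 3)
t1 [0.569 0.001 0.008]
t2 [ 0.462 -0.249  0.008]
s1 [ 0.568 -0.111  0.008]
s2 [ 0.412 -0.397  0.008]
(348.5, 316.0) [ 0.381 -0.168] 0.172 0.062 [104 116 129]
(441.8000183105469, 306.9000244140625) [ 0.407 -0.394] 0.057 0.037 [170 175 177]
(448.5, 287.5) [ 0.454 -0.412] 0.037 0.022 [ 99 111 123]
(457.0, 263.5) [ 0.513 -0.434] 0.059 0.086 [ 99 109 120]
(382.58203125, 274.8887634277344) [ 0.482 -0.251] 0.123 0.272 [162 165 174]
(326.0, 245.0) [ 0.553 -0.111] 0.04 0.02 [ 92 108 121]
(280.4481201171875, 237.6934051513672) [0.569 0.002] 0.065 0.064 [159 162 171]
```

View pics/crop.png

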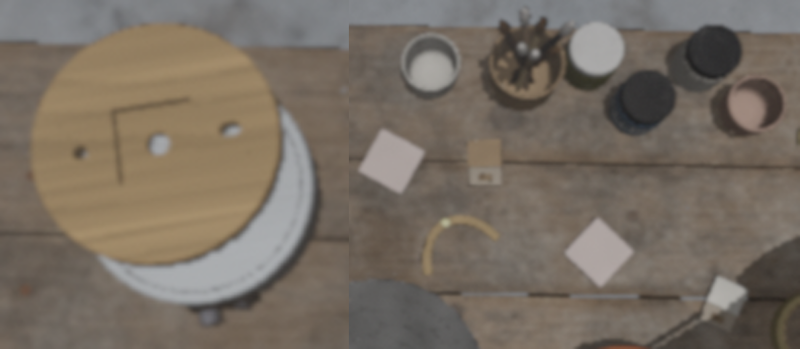

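```bash
python3 - <<'E'
from h import *
im=cv2.imread("pics/top0.png"); c=cam("top")
k=lambda u,v:(130+u/2.908,155+v/2.908)
print("holes L,R,mid",ray(c,[k(80,152),k(231,130),k(160,144)],.090).round(3).tolist())
# arc points of head lower rim
pts=np.array([k(315,190),k(311,225),k(292,265),k(262,288),k(230,300),k(190,302),k(150,292),k(115,272)])
w=ray(c,pts,.07)[:,:2]
A=np.c_[2*w,np.ones(len(w))]; s=np.linalg.lstsq(A,(w**2).sum(1),rcond=None)[0]; print("head",s[:2],np.sqrt(s[2]+s[:2]@s[:2]))
hsv=cv2.cvtColor(im,cv2.COLOR_BGR2HSV); m=((hsv[...,1]>85)&(hsv[...,2]>110)&(hsv[...,0]<30)).astype(np.uint8); m[260:]=0;m[:155]=0;m[:,:130]=0;m[:,250:]=0
q=max(cv2.findContours(cv2.morphologyEx(m,3,np.ones((5,5))),0,2)[0],key=cv2.contourArea); e=cv2.fitEllipse(cv2.convexHull(q)); print(e,ray(c,e[0],.088))
print("knobs",ray(c,[k(208,315),k(245,300)],.04).round(3).tolist())
p,R,s=tool(); print((R.T@(np.array([.63,.20,.40])-p)).round(3))
E
```

```text
holes L,R,mid [[0.623, 0.281, 0.09], [0.643, 0.162, 0.09], [0.631, 0.218, 0.09]]
head [0.59665189 0.18739551] 0.09177647260369919
((183.2637176513672, 204.37249755859375), (79.97246551513672, 85.66357421875), 67.07891082763672) [[0.63158845 0.22287713 0.088     ]]
knobs [[0.5, 0.186, 0.04], [0.512, 0.156, 0.04]]
[-0.661  0.676  0.005]
```

```bash
J="python3 -m jog"
$J '[[[-0.028,0.029,0,0,1],[-0.056,0.058,0,0,1],[-0.084,0.087,0,0,1],[-0.112,0.116,0,0,1],[-0.14,0.145,0,0,1],[-0.168,0.174,0,0,1],[-0.196,0.203,0,0,1],[-0.22,0.23,0,0,1]]]' | tail -5
$J '[[[-0.028,0.029,0,0,0],[-0.056,0.058,0,0,0],[-0.084,0.087,0,0,0],[-0.112,0.116,0,0,0],[-0.14,0.145,0,0,0],[-0.168,0.174,0,0,0],[-0.196,0.203,0,0,0],[-0.22,0.23,0,0,0]]]' | tail -5
python3 - <<'E'
from h import *
cv2.imwrite("pics/w0.png",robot.snapshot("wrist")); p,R,s=tool(); print(p,R.round(3)); c=cam("wrist");print(-c[0].T@c[1],c[0][2],c[2])
E
$J '[[[-0.028,0.028,0,0,0],[-0.056,0.056,0,0,0],[-0.084,0.084,0,0,0],[-0.112,0.112,0,0,0],[-0.14,0.14,0,0,0],[-0.168,0.168,0,0,0],[-0.168,0.168,0,0,0]]]' | tail -5
python3 - <<'E'
from h import *
cv2.imwrite("pics/w1.png",robot.snapshot("wrist")); p,R,s=tool(); print(p,R.round(3),s["force"],s["width"]); c=cam("wrist");print(-c[0].T@c[1],c[0][2],c[2])
E
```

```text
time_s: 0.77
eef_pos: [0.3442, -0.3561, 0.4046]
orientation: [0.0, -0.152, 0.988, 0.0]
force: [0.9, -0.3, 0.1]
width: 0.0855
time_s: 1.43
eef_pos: [0.4848, -0.0703, 0.4047]
orientation: [0.0, -0.153, 0.988, 0.0]
force: [0.9, -0.1, 1.2]
width: 0.043
[ 0.48717826 -0.06677378  0.40462106] [[-0.953 -0.303  0.001]
 [-0.303  0.953  0.001]
 [-0.002  0.    -1.   ]]
[ 0.4169     -0.08882987  0.37434784] [ 0.27744839  0.08749388 -0.95674825] 348.52812846498483
time_s: 2.07
eef_pos: [0.5963, 0.1434, 0.4031]
orientation: [-0.0, -0.154, 0.988, -0.0]
force: [1.1, -0.6, -0.2]
width: 0.0426
[0.59502839 0.14120991 0.40303727] [[-0.953 -0.304 -0.002]
 [-0.304  0.953 -0.001]
 [ 0.002 -0.    -1.   ]] [-0.11028255  0.09977109 -0.58966867] 0.042638597006563514
[0.52467918 0.1190637  0.37305249] [ 0.27433596  0.08612306 -0.9577696 ] 348.52812846498483
```

View pics/w1.png

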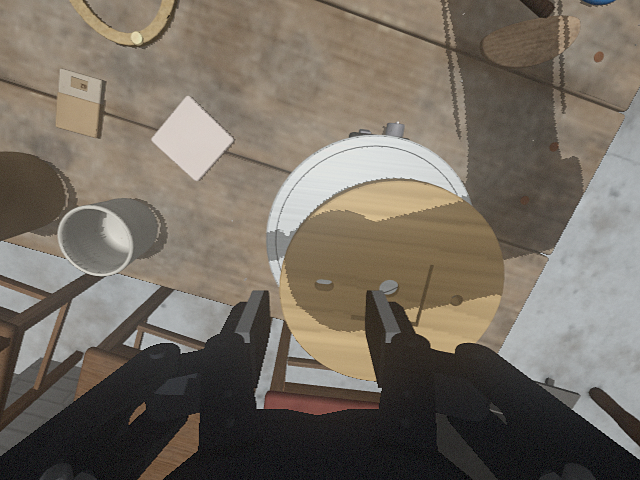

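```bash
cat > m.py <<'E'
from h import *
def circ(w):
    for _ in range(4):
        s=np.linalg.lstsq(np.c_[2*w,np.ones(len(w))],(w**2).sum(1),rcond=None)[0]; r=np.sqrt(s[2]+s[:2]@s[:2])
        d=np.abs(np.linalg.norm(w-s[:2],axis=1)-r); w=w[d<max(2*np.median(d),.0008)]
    return s[:2],r,len(w)
E
python3 - <<'E'
from m import *
im=cv2.imread("pics/w1.png"); c=cam("wrist")
hsv=cv2.cvtColor(im,cv2.COLOR_BGR2HSV)
m=((hsv[...,1]<35)&(hsv[...,2]>125)).astype(np.uint8); m[:120]=0; m[240:]=0; m[:,:262]=0; m[:,480:]=0
q=max(cv2.findContours(m,0,1)[0],key=cv2.contourArea)[:,0]
# outer: first mask pixel per ray from (372,240)
w0=[]
for a in np.radians(np.arange(185,345,4)):
    for r in range(140,40,-1):
        u,v=372+r*np.cos(a),245+r*np.sin(a)
        if m[int(v),int(u)] : w0.append((u,v)); break
w=ray(c,w0,.07)[:,:2]; print("head",circ(w),len(w0))
print("centre guess px",proj(c,[*circ(w)[0],.07]))
print("knobs .03/.045",ray(c,[(393,129),(358,133)],.03).round(3).tolist(),ray(c,[(393,129),(358,133)],.045).round(3).tolist())
print("holes slot,mid,round",ray(c,[(323,284),(388,288),(457,300)],.09).round(4).tolist())
# bat rim left part: brown mask
b=((hsv[...,1]>70)&(hsv[...,0]<30)).astype(np.uint8)
w1=[]
for a in np.radians(np.r_[np.arange(200,300,5)]):
    for r in range(150,40,-1):
        u,v=392+r*np.cos(a),280+r*np.sin(a)
        if b[int(v),int(u)] and m[int(v-1):int(v)+2,int(u)-1:int(u)+2].sum()==0 and hsv[int(v),int(u),1]>85 and abs(np.hypot(u-392,v-280)-105)<15: w1.append((u,v)); break
print("bat(rough)",circ(ray(c,w1,.088)[:,:2]),len(w1))
k=cv2.resize(im[110:330,260:520],None,fx=3,fy=3)[:600,:780]; cv2.imwrite("pics/w1c.png",k)
E
```

```text
head (array([0.59723785, 0.19215308]), np.float64(0.09391077577940671), 28) 39
centre guess px [[370.07060936 242.83214356]]
knobs .03/.045 [[0.496, 0.184, 0.03], [0.509, 0.154, 0.03]] [[0.497, 0.181, 0.045], [0.51, 0.152, 0.045]]
holes slot,mid,round [[0.6406, 0.161, 0.09], [0.6267, 0.2168, 0.09], [0.6189, 0.2795, 0.09]]
bat(rough) (array([0.18796715, 0.04003303]), np.float64(0.4358257491065635), 1) 1
```

View pics/w1c.png

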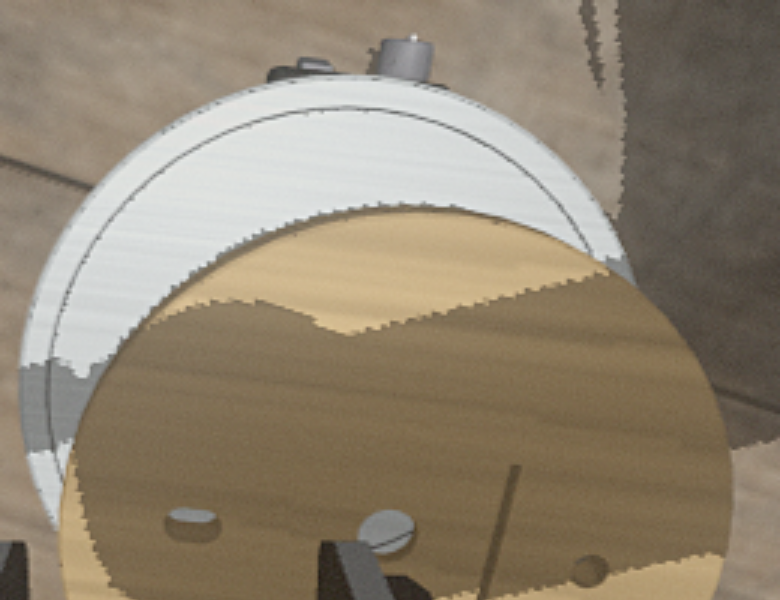

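```bash
cat >> m.py <<'E'
def grain(im,c,z,ctr,ok):
    # rectified patch (0.5 mm/px), dominant line direction by structure tensor; returns angle of line from world y, deg (ccw +)
    n=400; g=ctr-0.1+np.stack(np.meshgrid(np.arange(n),np.arange(n),indexing='ij'),-1)*.0005
    uv=proj(c,np.c_[g.reshape(-1,2),np.full(n*n,z)]).astype(np.float32).reshape(n,n,2)
    r=cv2.remap(cv2.cvtColor(im,cv2.COLOR_BGR2GRAY),uv,None,cv2.INTER_CUBIC).astype(float)
    r=cv2.GaussianBlur(r,(0,0),1.5); k=ok(g); gx=cv2.Sobel(r,-1,0,1)[k]; gy=cv2.Sobel(r,-1,1,0)[k]
    s=np.hypot(gx,gy)<np.percentile(np.hypot(gx,gy),85); gx,gy=gx[s],gy[s]
    a=.5*np.arctan2(2*(gx*gy).sum(),(gx**2-gy**2).sum())  # gradient dir from x
    return np.degrees(a),np.hypot(2*(gx*gy).sum(),(gx**2-gy**2).sum())/(gx**2+gy**2).sum()
E
python3 - <<'E'
from m import *
im=cv2.imread("pics/w1.png"); c=cam("wrist"); H=np.array([.5972,.192]);B=np.array([.630,.219])
n=np.linalg.norm
print("head",grain(im,c,.07,H,lambda g:(n(g-H,axis=-1)<.078)&(n(g-B,axis=-1)>.11)))
print("bat dark",grain(im,c,.088,B,lambda g:(n(g-B,axis=-1)<.09)&(g[...,0]<B[0]-.012)&(g[...,0]>B[0]-.036)))
print("bat light",grain(im,c,.088,B,lambda g:(n(g-B,axis=-1)<.09)&(g[...,0]<B[0]-.06)))
p,R,s=tool()
d=np.array([*B,0])-p; print("to bat",(R.T@d).round(4), "tool jaw yaw",np.degrees(np.arctan2(-R[0,1],R[1,1])))
E
```

```text
head (np.float64(9.557311405491795), np.float64(0.7534897099614547))
bat dark (np.float64(11.500455510173067), np.float64(0.5029597818432979))
bat light (np.float64(12.331859910960436), np.float64(0.8720322530792582))
to bat [-0.0578  0.0636  0.4029] tool jaw yaw 17.684622885628507
```

```bash
python3 - <<'E'
from m import *
c=cam("wrist"); a=ray(c,[(324.3,285),(456.7,300.7)],.0875); print(a.round(4).tolist(),a.mean(0),ray(c,(389,287),.0796))
E
python3 -m jog '[[[-0.02,0.02,0.01,4,-0.5],[-0.04,0.042,0.03,7,-0.5],[-0.058,0.063,0.06,7,-0.5],[-0.058,0.063,0.09,7,-0.5],[-0.058,0.063,0.12,7,-0.5],[-0.058,0.063,0.12,7,-0.5]]]' 20
python3 - <<'E'
from m import *
cv2.imwrite("pics/w2.png",robot.snapshot("wrist")); p,R,s=tool(); print(p,s["width"],s["force"],"yaw",np.degrees(np.arctan2(-R[0,1],R[1,1])))
c=cam("wrist"); B=np.array([.630,.2200]); th=np.radians(10.4); print(proj(c,[[*B,.088],[*(B+.06*np.array([-np.sin(th),np.cos(th)])),.088],[*(B-.06*np.array([-np.sin(th),np.cos(th)])),.088]]).round(0).tolist())
E
```

```text
[[0.6421, 0.1627, 0.0875], [0.6204, 0.281, 0.0875]] [0.63129684 0.22185563 0.0875    ] [[0.62928691 0.22087279 0.0796    ]]
time_s: 2.62
eef_pos: [0.6279, 0.2145, 0.2776]
orientation: [-0.005, -0.091, 0.996, -0.002]
force: [-1.5, -0.7, -1.4]
width: 0.0211
[0.62906511 0.21467712 0.28133722] 0.021070584194168268 [-0.68786869  0.26920446  0.71313249] yaw 10.487393361983994
[[328.0, 294.0], [445.0, 294.0], [211.0, 294.0]]
```

View pics/w2.png

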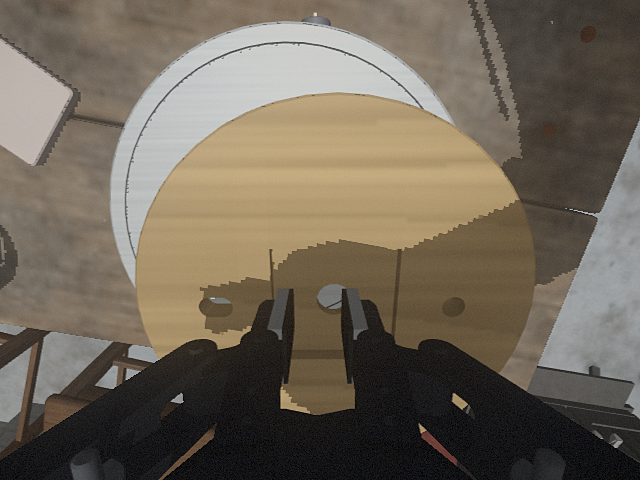

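```bash
python3 - <<'E'
from m import *
im=cv2.imread("pics/w2.png"); c=cam("wrist"); hsv=cv2.cvtColor(im,cv2.COLOR_BGR2HSV)
a=ray(c,[(216,306),(454,307)],.088); print("holes",a.round(4).tolist(),a.mean(0),np.linalg.norm(a[1]-a[0]),"yaw",np.degrees(np.arctan2(-(a[1]-a[0])[0],(a[1]-a[0])[1])))
print("mid",ray(c,(331,296),.0796))
m=((hsv[...,1]<30)&(hsv[...,2]>150)).astype(np.uint8); m[:20]=0
def scan(mask,u0,v0,rr,angs):
    w=[]
    for t in np.radians(angs):
        for r in np.arange(*rr,-.5):
            u,v=u0+r*np.cos(t),v0+r*np.sin(t)
            if 0<=u<640 and 0<=v<480 and mask[int(v),int(u)]: w.append((u,v)); break
    return np.array(w)
w=ray(c,scan(m,290,190,(195,120),np.r_[180:260:3,285:335:3]),.07)[:,:2]; H,r,k=circ(w); print("head",H,r,k,len(w))
b=((hsv[...,1]>75)&(hsv[...,0]<28)&(hsv[...,2]>110)).astype(np.uint8)
w=ray(c,scan(b,335,290,(215,160),np.r_[215:335:3]),.089)[:,:2]; B,r,k=circ(w); print("bat",B,r,k,len(w))
n=np.linalg.norm
print("grain head",grain(im,c,.07,H,lambda g:(n(g-H,axis=-1)<.078)&(n(g-B,axis=-1)>.106)), "bat",grain(im,c,.088,B,lambda g:(n(g-B,axis=-1)<.092)&(g[...,0]<B[0]-.045)))
print("knob",ray(c,(316,19),.045))
E
```

```text
holes [[0.6472, 0.1643, 0.088], [0.6251, 0.2855, 0.088]] [0.63618275 0.22488161 0.088     ] 0.12316774829952684 yaw 10.323232492024207
mid [[0.63454911 0.22280051 0.0796    ]]
head [0.60238794 0.19541947] 0.09623517694498888 44 44
bat [0.63729727 0.22516344] 0.10329026740827024 40 40
grain head (np.float64(26.67894216421928), np.float64(0.5770970381842657)) bat (np.float64(11.093880382940714), np.float64(0.9427583412013713))
knob [[0.49737577 0.18908579 0.045     ]]
```

```bash
python3 -m jog '[[[-0.006,0.007,0.005,0,-0.5],[-0.006,0.007,0.012,0,-0.5],[-0.006,0.007,0.018,0,-0.5],[-0.006,0.007,0.022,0,-0.5],[-0.006,0.007,0.022,0,-0.5],[-0.006,0.007,0.022,0,-0.5]]]' 20
python3 -m jog '[[[0,0,0.002,0,-0.5],[0,0,0.003,0,-0.5],[0,0,0.003,0,-0.5]]]'
python3 - <<'E'
from m import *
im=robot.snapshot("wrist"); cv2.imwrite("pics/w3.png",im); p,R,s=tool(); print(p,s["width"],s["force"])
E
```

```text
time_s: 3.17
eef_pos: [0.6348, 0.2235, 0.263]
orientation: [0.0, -0.092, 0.996, -0.0]
force: [-0.5, -0.1, 0.0]
width: 0.0214
time_s: 3.42
eef_pos: [0.6348, 0.2237, 0.2597]
orientation: [-0.0, -0.092, 0.996, 0.0]
force: [-0.1, 0.8, -0.5]
width: 0.0216
[0.63485051 0.22372944 0.25976418] 0.021149766637860445 [ 0.19287288 -0.71462899  0.05570953]
```

View pics/w3.png

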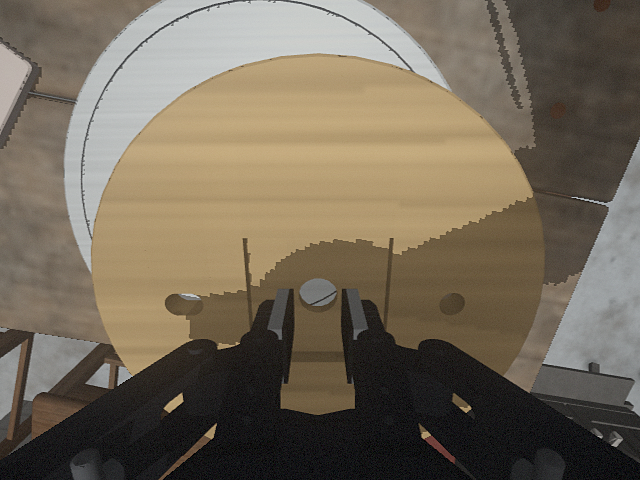

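```bash
python3 -m jog '[[[0,0,0.002,0,-0.5],[0,0,0.004,0,-0.5],[0,0,0.004,0,-0.5]]]'
python3 -m jog '[[[0,0,0.001,0,-0.5],[0,0,0.002,0,-0.5],[0,0,0.002,0,-0.5]]]'
```

```text
time_s: 3.72
eef_pos: [0.6347, 0.2237, 0.2551]
orientation: [-0.0, -0.092, 0.996, -0.0]
force: [0.1, 0.2, -0.2]
width: 0.0212
time_s: 3.97
eef_pos: [0.6349, 0.2238, 0.2535]
orientation: [-0.0, -0.092, 0.996, -0.0]
force: [0.5, -0.2, 0.2]
width: 0.0214
```

```bash
python3 -m jog '[[[0,0,0.001,0,-0.5],[0,0,0.002,0,-0.5],[0,0,0.002,0,-0.5]]]'
python3 -m jog '[[[0,0,0.001,0,-0.3],[0,0,0.002,0,-0.1],[0,0,0.002,0,0.1],[0,0,0.002,0,0.1],[0,0,0.002,0,0.1],[0,0,0.002,0,0.1]]]' 25
```

```text
time_s: 4.22
eef_pos: [0.6349, 0.2238, 0.253]
orientation: [0.0, -0.092, 0.996, -0.0]
force: [-3.9, -1.1, 7.8]
width: 0.0218
time_s: 4.72
eef_pos: [0.6356, 0.2243, 0.2512]
orientation: [0.002, -0.092, 0.996, 0.001]
force: [-0.3, 1.8, 6.5]
width: 0.0414
```

```bash
python3 -m jog '[[[0.004,-0.002,-0.001,0,0.1],[0.008,-0.005,-0.001,0,0.1],[0.013,-0.008,-0.001,0,0.1],[0.018,-0.011,-0.001,0,0.1],[0.023,-0.014,-0.001,0,0.1],[0.028,-0.017,-0.001,0,0.1],[0.031,-0.0185,-0.001,0,0.1],[0.031,-0.0185,-0.001,0,0.1]]]' 40
python3 - <<'E'
from m import *
im=robot.snapshot("wrist"); cv2.imwrite("pics/w4.png",im); p,R,s=tool(); print(p,s["width"],s["force"])
E
```

```text
time_s: 5.38
eef_pos: [0.6075, 0.1995, 0.2519]
orientation: [0.001, -0.092, 0.996, 0.0]
force: [-1.1, -0.5, 7.4]
width: 0.0425
[0.60730611 0.19938644 0.25177495] 0.04188558812418344 [-3.55306699 -1.35454256  8.51884905]
```

View pics/w4.png

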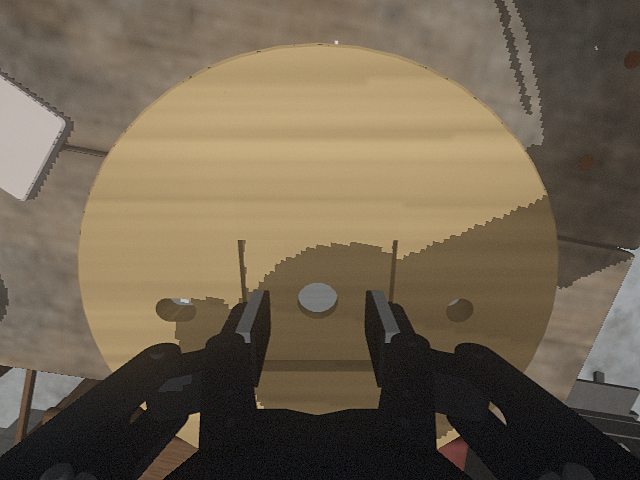

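```bash
python3 - <<'E'
from m import *
im=cv2.imread("pics/w4.png")
k=lambda u:cv2.resize(im[280:330,u-25:u+25],(390,390),interpolation=cv2.INTER_NEAREST)
cv2.imwrite("pics/w4c.png",np.clip(1.6*cv2.hconcat([k(176),k(459)]).astype(float),0,255).astype(np.uint8))
c=cam("wrist"); print("mid",ray(c,(318,297),.081),"holes",ray(c,[(176,309),(460,309)],.089))
E
```

```text
mid [[0.60141579 0.19879059 0.081     ]] holes [[0.61404042 0.14017235 0.089     ]
 [0.59213288 0.25796873 0.089     ]]
```

View pics/w4c.png

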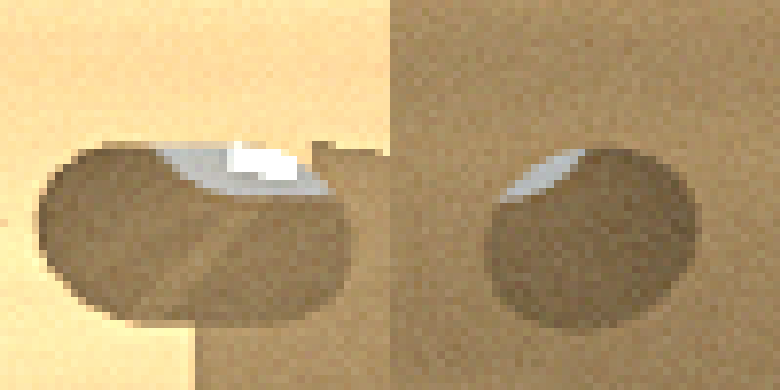

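```bash
python3 -m jog '[[[0.002,-0.001,0.001,-1,0.1],[0.004,-0.002,0.001,-2,0.1],[0.005,-0.0025,0.001,-3,0.1],[0.006,-0.003,0.001,-4,0.1],[0.007,-0.003,0.001,-4,0.1],[0.007,-0.003,0.001,-4,0.1]]]'
python3 -m jog '[[[0.001,0,0.001,0,0.1],[0.002,0,0.001,0,0.1],[0.003,0,0.001,0,0.1],[0.003,0,0.001,0,0.1]]]'
```

```text
time_s: 5.93
eef_pos: [0.6011, 0.1954, 0.2493]
orientation: [-0.0, -0.126, 0.992, -0.0]
force: [-0.3, 0.5, -1.3]
width: 0.0471
time_s: 6.27
eef_pos: [0.5983, 0.1948, 0.2486]
orientation: [-0.0, -0.126, 0.992, -0.0]
force: [-0.3, 0.0, -1.1]
width: 0.0469
```

```bash
python3 - <<'E'
from m import *
a=robot.snapshot("wrist"); b=robot.snapshot("scene"); cv2.imwrite("pics/w5.png",a)
k=cv2.resize(b[240:350,150:300],(480,352),interpolation=cv2.INTER_CUBIC)
k=np.vstack([k,np.zeros((128,480,3),np.uint8)]); j=cv2.resize(cv2.hconcat([a,k]),None,fx=.7,fy=.7); j=j[:, :]; cv2.imwrite("pics/v5.png",j); print(j.shape, tool()[0])
E
```

```text
(336, 784, 3) [0.59843219 0.19492574 0.24862125]
```

View pics/v5.png

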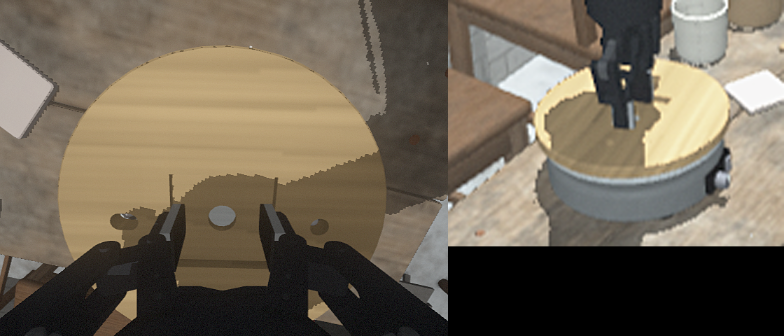

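```bash
cat >> m.py <<'E'
def scan(mask,u0,v0,rr,angs):
    w=[]
    for t in np.radians(angs):
        for r in np.arange(*rr,-.5):
            u,v=u0+r*np.cos(t),v0+r*np.sin(t)
            if 0<=u<640 and 0<=v<480 and mask[int(v),int(u)]: w.append((u,v)); break
    return np.array(w)
def batfit(im,c,u0=318,v0=290):
    hsv=cv2.cvtColor(im,cv2.COLOR_BGR2HSV)
    b=((hsv[...,1]>75)&(hsv[...,0]<28)&(hsv[...,2]>110)).astype(np.uint8); b=cv2.morphologyEx(b,cv2.MORPH_OPEN,np.ones((5,5)))
    px=scan(b,u0,v0,(300,150),np.r_[200:320:2])
    for z in (.084,.09): print("bat z",z,circ(ray(c,px,z)[:,:2]))
E
python3 - <<'E'
from m import *
im=cv2.imread("pics/w5.png"); c=cam("wrist"); batfit(im,c); print("cam",-c[0].T@c[1])
im4=cv2.imread("pics/w4.png")
hsv=cv2.cvtColor(im,cv2.COLOR_BGR2HSV)
for u,v in((177,316),(456,324)):
    for y in range(v-14,v+15,1):
        print(''.join('#' if hsv[y,x,1]<45 else ('o' if hsv[y,x,2]<112 else '.') for x in range(u-24,u+25)))
    print()
E
```

```text
bat z 0.084 (array([0.6001295 , 0.19536348]), np.float64(0.09949550115203977), 60)
bat z 0.09 (array([0.59686707, 0.19453033]), np.float64(0.09505664564949771), 60)
cam [0.5270032  0.1766887  0.21848805]
................................oooooooo.oooooooo
...........................o...oooooooooooooo.ooo
..........................ooooooo.ooooooooooooooo
..............ooooo###oo..###oooooooooooooooooooo
..........ooooooooo###############oo.oooooooooooo
........ooooooooooo#################ooo.ooo.ooooo
........oooooooooooo#################oooo.ooooo.o
.......oooooooooooooo##############ooo#oo.o.o.ooo
......oooooooooooooooo##########oooooooooo.oo.ooo
.....oooooooooooooooooooo#######oooooooooo..ooooo
.....oooooooooooooooooooooo#####o#ooooooo##..oooo
.....oooooooooooooooooooooooooooooooooooooooo.o..
....oooooooooooooooooooooooooooooooooooooooo.oooo
....ooooooooooooooooooooooooooooooooooooooooooo.o
.....oooooooooooooooooooooooooooooooooooooooo.ooo
.....oooooooooooooooooooooooooooooooooooooooo.o.o
.....oooooooooooooooooooooooooooooooooooooooo..o.
.....oooooooooooooooooooooooooooooooooooooooo.
[... 1304 characters left out ...]

ooooooooooooooooooooooooooooooooooooooooooooooooo
ooooooooooooooooooooooooooooooooooooooooooooooooo
ooooooooooooooooooooooooooooooooooooooooooooooooo
ooooooooooooooooooooooooooooooooooooooooooooooooo
ooooooooooooooooooooooooooooooooooooooooooooooooo
ooooooooooooooooooooooooooooooooooooooooooooooooo
ooooooooooooooooooooooooooooooooooooooooooooooooo
ooooooooooooooooooooooooooooooooooooooooooooooooo
ooooooooooooooooooooooooooooooooooooooooooooooooo
ooooooooooooooooooooooooooooooooooooooooooooooooo
ooooooooooooooooooooooooooooooooooooooooooooooooo
ooooooooooooooooooooooooooooooooooooooooooooooooo
ooooooooooooooooooooooooooooooooooooooooooooooooo
ooooooooooooooooooooooooooooooooooooooooooooooooo
```

```bash
python3 -m jog '[[[0,0,0,0,-0.3],[0,0,0,0,-0.4],[0,0,0,0,-0.4],[-0.01,0,-0.03,0,-0.4],[-0.03,0,-0.06,0,-0.4],[-0.055,0,-0.09,0,-0.4],[-0.075,0,-0.11,0,-0.4],[-0.075,0,-0.11,0,-0.4]]]' | grep -E "time|pos"
python3 -m jog '[[[0,0,0,0,-0.4],[0,0,0,0,-0.4]]]' | grep -E "time|pos"
python3 - <<'E'
from m import *
c=cam("wrist"); im=robot.snapshot("wrist"); cv2.imwrite("pics/w6.png",im); p,R,s=tool(); print(p,s["force"],-c[0].T@c[1])
hsv=cv2.cvtColor(im,cv2.COLOR_BGR2HSV)
u0,v0=proj(c,[.600,.194,.084])[0]; print("px",u0,v0)
b=((hsv[...,1]>75)&(hsv[...,0]<28)&(hsv[...,2]>90)).astype(np.uint8); b=cv2.morphologyEx(b,cv2.MORPH_OPEN,np.ones((5,5)))
for nm,A in dict(all=np.r_[0:360:3],top=np.r_[200:340:2],left=np.r_[120:240:2],right=np.r_[-60:60:2]).items():
    px=scan(b,u0,v0,(170,60),A)
    for z in(.084,.09): print(nm,z,circ(ray(c,px,z)[:,:2]))
k=cv2.resize(im[max(0,int(v0)-130):int(v0)+130,int(u0)-150:int(u0)+150],None,fx=2.3,fy=2.3,interpolation=cv2.INTER_CUBIC); cv2.imwrite("pics/w6c.png",k); print(k.shape)
E
```

```text
time_s: 7.03
eef_pos: [0.6747, 0.2146, 0.3635]
time_s: 7.2
eef_pos: [0.6705, 0.2135, 0.3573]
[0.67031754 0.21343003 0.35712804] [ 0.18656332 -0.67156574 -0.65042494] [0.59905109 0.19527165 0.32734174]
px 315.3312893530663 138.816346366753
all 0.084 (array([0.6003938 , 0.19569487]), np.float64(0.09949399753899452), 72)
all 0.09 (array([0.60036069, 0.19568443]), np.float64(0.09704080566881416), 72)
top 0.084 (array([0.62939956, 0.20323236]), np.float64(0.11760516580006104), 70)
top 0.09 (array([0.62865127, 0.20303607]), np.float64(0.11470541261123755), 70)
left 0.084 (array([0.60037005, 0.1951307 ]), np.float64(0.09918803166328131), 59)
left 0.09 (array([0.60033753, 0.19513417]), np.float64(0.09674238389644146), 59)
right 0.084 (array([0.6005393 , 0.19594217]), np.float64(0.09939173675135929), 48)
right 0.09 (array([0.60047781, 0.19587507]), np.float64(0.09699388487180331), 49)
(598, 690, 3)
```

View pics/w6c.png

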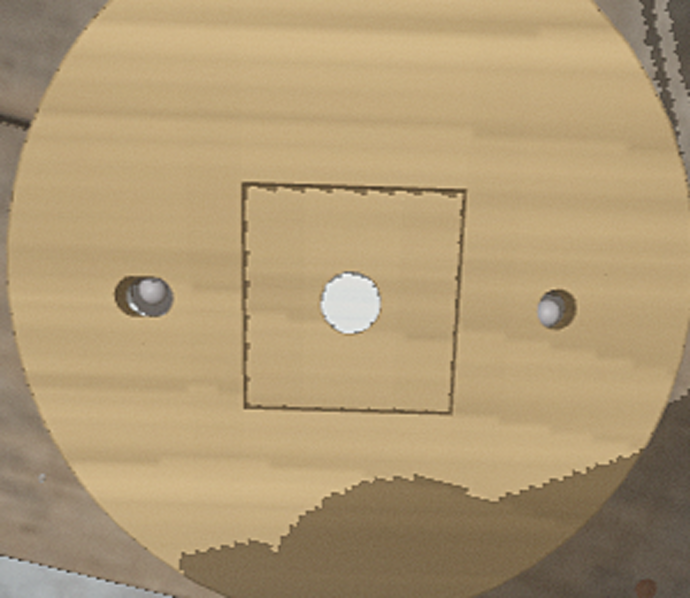

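```bash
python3 - <<'E'
from m import *
# wrist cam still at same pose
c=cam("wrist"); p,R,s=tool(); k=lambda u,v:(315.33-150-.33+u/2.3,8+v/2.3)
h=ray(c,[k(145,297),k(557,308)],.084); d=h[1]-h[0]; print("holes mid",h.mean(0),np.linalg.norm(d),"yaw",np.degrees(np.arctan2(-d[0],d[1])),"midhole",ray(c,k(351,302),.076))
q=ray(c,[k(149,292),k(552,312)],.076); d=q[1]-q[0]; print("pins",q.mean(0),"yaw",np.degrees(np.arctan2(-d[0],d[1])))
print("recess",ray(c,[k(243,183),k(466,190),k(451,413),k(245,409)],.084)[:,:2].round(4).tolist())
E
python3 -m jog '[[[0.02,-0.033,0,0,0.6],[0.04,-0.067,0,0,0.6],[0.06,-0.1,0,0,0.6],[0.08,-0.134,0,0,0.6],[0.1,-0.168,0,0,0.6],[0.12,-0.2,0,0,0.6],[0.14,-0.234,0,0,0.6],[0.16,-0.267,0,0,0.6]]]' | grep -E "time|pos"
python3 -m jog '[[[0.02,-0.033,0,0,0.6],[0.04,-0.067,0,0,0.6],[0.06,-0.1,0,0,0.6],[0.076,-0.127,0,0,0.6],[0.076,-0.127,0,0,0.6],[0.076,-0.127,0,0,0.6]]]' | grep -E "time|pos|width"
cat > t.py <<'E'
from m import *
def tile(im,c,z=.008,near=None,T=150):
    hsv=cv2.cvtColor(im,cv2.COLOR_BGR2HSV); m=((hsv[...,1]<32)&(hsv[...,2]>T)).astype(np.uint8)
    m=cv2.morphologyEx(m,cv2.MORPH_OPEN,np.ones((5,5)))
    for q in cv2.findContours(m,0,1)[0]:
        if cv2.contourArea(q)<800: continue
        w=ray(c,q[:,0],z)[:,:2]; (a,b),(l,h),_=r=cv2.minAreaRect((w*1e4).astype(np.float32)); e=cv2.boxPoints(r); e=e[1]-e[0]
        if .04<l/1e4<.08 and .04<h/1e4<.08: print("tile",round(a/1e4,4),round(b/1e4,4),"size",l/1e4,h/1e4,"yaw mod90",np.degrees(np.arctan2(e[1],e[0]))%90)
E
python3 - <<'E'
from t import *
c=cam("wrist"); im=robot.snapshot("wrist"); cv2.imwrite("pics/w7.png",im); p,R,s=tool(); print(p,"yaw",np.degrees(np.arctan2(-R[0,1],R[1,1]))); tile(im,c)
E
```

```text
holes mid [0.59968028 0.19549242 0.084     ] 0.11989590901497008 yaw 13.037141224480674 midhole [[0.59959182 0.19537018 0.076     ]]
pins [0.59959055 0.19541122 0.076     ] yaw 11.779366900957598
recess [[0.5763, 0.1581], [0.5624, 0.219], [0.6231, 0.2327], [0.6376, 0.1721]]
time_s: 7.92
eef_pos: [0.5813, -0.0864, 0.3578]
time_s: 8.42
eef_pos: [0.5399, -0.2282, 0.3577]
width: 0.0683
[ 0.54053142 -0.22720607  0.35788092] yaw 14.430748611772561
tile 0.7457 -0.2387 size 0.0597607421875 0.07888826904296875 yaw mod90 26.608978
tile 0.4613 -0.2487 size 0.060299505615234374 0.06029967651367187 yaw mod90 47.02492
```

```bash
python3 -m jog '[[[0.02,0,0.02,-7,0.6],[0.045,0,0.045,-14,0.6],[0.07,-0.001,0.07,-21,0.6],[0.082,-0.001,0.1,-28,0.6],[0.082,-0.001,0.13,-32.6,0.6],[0.082,-0.001,0.155,-32.6,0.6],[0.082,-0.001,0.168,-32.6,0.6],[0.082,-0.001,0.168,-32.6,0.6]]]'
python3 - <<'E'
from t import *
c=cam("wrist"); im=robot.snapshot("wrist"); cv2.imwrite("pics/w8.png",im); p,R,s=tool(); print(p,"yaw",np.degrees(np.arctan2(-R[0,1],R[1,1])),s["joint_pos"]); tile(im,c)
E
python3 -m jog '[[[0,0,0.005,0,0.6],[0,0,0.01,0,0.6],[0,0,0.01,0,0.6]]]'
```

```text
time_s: 9.13
eef_pos: [0.4611, -0.247, 0.1876]
orientation: [-0.002, -0.4, 0.916, 0.002]
force: [-0.5, 0.2, -0.5]
width: 0.0681
[ 0.46195611 -0.2472589   0.1892937 ] yaw 47.20791626153334 [-1.16713706e-01  3.60783930e-01 -5.72214209e-01 -1.46790127e-04
 -6.41704967e-01 -6.30027708e-01]
time_s: 9.43
eef_pos: [0.4625, -0.2481, 0.1808]
orientation: [0.0, -0.4, 0.917, -0.0]
force: [-0.3, 0.2, 0.2]
width: 0.0687
```

```bash
for i in 1 2; do python3 -m jog '[[[0,0,0.0025,0,0.6],[0,0,0.005,0,0.6],[0,0,0.005,0,0.6]]]' | grep -E "pos|force|width"; done; python3 -m jog '[[[0,0,0.001,0,0.6],[0,0,0.002,0,0.6],[0,0,0.002,0,0.6]]]'| grep -E "pos|force|width"
```

```text
eef_pos: [0.4623, -0.2484, 0.1756]
force: [-0.0, -0.1, 1.3]
width: 0.068
eef_pos: [0.4622, -0.2484, 0.1703]
force: [0.8, 0.8, -0.1]
width: 0.0688
eef_pos: [0.4623, -0.2484, 0.1685]
force: [-0.5, -0.4, -0.3]
width: 0.0684
```

```bash
for i in 1 2; do python3 -m jog '[[[0,0,0.001,0,0.6],[0,0,0.002,0,0.6],[0,0,0.002,0,0.6]]]' | grep -E "pos|force|width"; done
```

```text
eef_pos: [0.4623, -0.2484, 0.1665]
force: [0.0, 0.0, 0.1]
width: 0.0684
eef_pos: [0.4624, -0.2484, 0.1661]
force: [-5.0, 3.8, 19.8]
width: 0.0681
```

```bash
python3 -m jog '[[[0,0,-0.004,0,0.6],[0,0,-0.0075,0,0.6],[0,0,-0.0075,0,0.3],[0,0,-0.0075,0,0.2],[0,0,-0.0075,0,0.2],[0,0,-0.0075,0,0.2]]]' 30
python3 -m jog '[[[0,0,-0.005,0,0.2],[0,0,-0.02,0,0.2],[0,0,-0.045,0,0.2],[0,0,-0.07,0,0.2],[0,0,-0.1,0,0.2],[0,0,-0.13,0,0.2],[0,0,-0.13,0,0.2]]]'
python3 - <<'E'
from t import *
c=cam("wrist"); im=robot.snapshot("wrist"); cv2.imwrite("pics/w9.png",im); p,R,s=tool(); print(p,"yaw",np.degrees(np.arctan2(-R[0,1],R[1,1])),s["width"])
# tile should be just ahead of fingertips
hsv=cv2.cvtColor(im,cv2.COLOR_BGR2HSV); m=((hsv[...,1]<32)&(hsv[...,2]>140)).astype(np.uint8)
for q in cv2.findContours(m,0,2)[0]:
    if cv2.contourArea(q)>800: print(cv2.boundingRect(q),cv2.contourArea(q), cv2.minAreaRect(q))
print(proj(c,[*p[:2],p[2]-.168]))
E
```

```text
time_s: 11.18
eef_pos: [0.4627, -0.2484, 0.1732]
orientation: [0.0, -0.4, 0.917, -0.0]
force: [-3.3, 2.0, 13.2]
width: 0.0588
time_s: 11.77
eef_pos: [0.464, -0.2489, 0.308]
orientation: [0.003, -0.4, 0.916, -0.003]
force: [1.5, 0.7, -1.0]
width: 0.0583
[ 0.46329882 -0.24860285  0.30532159] yaw 47.14108261002849 0.05840180486019524
(245, 246, 146, 73) 5407.5 ((317.5, 282.0), (72.0, 145.0), 90.0)
(190, 0, 68, 63) 2774.5 ((224.0339813232422, 23.427766799926758), (67.14173126220703, 49.678855895996094), 70.20112609863281)
[[321.56190416 307.31834514]]
```

```bash
python3 - <<'E'
from t import *
c=cam("wrist"); im=cv2.imread("pics/w9.png"); p,R,s=tool()
hsv=cv2.cvtColor(im,cv2.COLOR_BGR2HSV); m=((hsv[...,1]<32)&(hsv[...,2]>140))
for v in range(240,322,4):
    u=np.where(m[v,200:430])[0]+200; print(v,(u.min(),u.max(),len(u)) if len(u) else None, end=' ')
print()
for z in (.128,.132,.136,.140,.144,.148):
    a=(ray(c,[(245,256),(391,256),(318,246)],z)-p)@R; print(z,"width",(a[1,1]-a[0,1]).round(4),"mid y",a[:2,1].mean().round(4),"front x",a[2,0].round(4))
E
```

```text
240 (np.int64(420), np.int64(421), 2) 244 (np.int64(423), np.int64(424), 2) 248 (np.int64(247), np.int64(428), 135) 252 (np.int64(245), np.int64(390), 145) 256 (np.int64(245), np.int64(390), 116) 260 (np.int64(245), np.int64(390), 116) 264 (np.int64(245), np.int64(411), 102) 268 (np.int64(246), np.int64(389), 99) 272 (np.int64(246), np.int64(389), 103) 276 (np.int64(246), np.int64(389), 79) 280 (np.int64(247), np.int64(386), 73) 284 (np.int64(249), np.int64(413), 62) 288 (np.int64(253), np.int64(412), 54) 292 (np.int64(250), np.int64(419), 63) 296 (np.int64(250), np.int64(424), 48) 300 (np.int64(250), np.int64(420), 34) 304 (np.int64(250), np.int64(422), 44) 308 (np.int64(250), np.int64(424), 42) 312 (np.int64(251), np.int64(384), 33) 316 (np.int64(251), np.int64(383), 33) 320 (np.int64(251), np.int64(383), 32) 
0.128 width 0.0651 mid y 0.0005 front x 0.0275
0.132 width 0.0634 mid y 0.0005 front x 0.0288
0.136 width 0.0616 mid y 0.0005 front x 0.03
0.14 width 0.0598 mid y 0.0005 front x 0.0313
0.144 width 0.058 mid y 0.0005 front x 0.0325
0.148 width 0.0563 mid y 0.0005 front x 0.0338
```

```bash
python3 - <<'E'
import cv2
im=cv2.imread("pics/w9.png"); 
for u in (260,318,375): print(u,[tuple(int(x) for x in im[v,u]) for v in range(236,268,2)])
E
```

```text
260 [(124, 138, 152), (124, 141, 153), (79, 86, 94), (88, 97, 106), (98, 103, 113), (136, 144, 152), (179, 186, 198), (197, 205, 214), (195, 203, 212), (193, 201, 210), (193, 201, 210), (195, 202, 211), (193, 200, 210), (194, 201, 212), (194, 202, 211), (193, 201, 210)]
318 [(85, 90, 98), (79, 89, 98), (84, 96, 101), (90, 97, 108), (107, 113, 121), (129, 135, 146), (166, 173, 182), (198, 206, 216), (197, 204, 213), (196, 203, 212), (122, 127, 137), (127, 133, 141), (128, 134, 142), (124, 131, 140), (129, 134, 142), (126, 133, 140)]
375 [(127, 143, 156), (126, 140, 151), (121, 140, 152), (116, 132, 142), (109, 114, 123), (127, 135, 146), (177, 185, 196), (199, 205, 214), (197, 204, 213), (194, 200, 211), (197, 202, 213), (195, 202, 212), (197, 201, 211), (194, 201, 211), (197, 204, 213), (184, 191, 201)]
```

```bash
python3 -m jog '[[[-0.034,0.016,-0.01,4,0.2],[-0.069,0.033,-0.02,9,0.2],[-0.103,0.05,-0.03,13,0.2],[-0.138,0.066,-0.03,18,0.2],[-0.172,0.083,-0.03,22,0.2],[-0.207,0.099,-0.03,27,0.2],[-0.241,0.116,-0.03,31,0.2],[-0.276,0.133,-0.03,34,0.2]]]' | grep -E "time|pos|width|ori"
python3 - <<'E'
from m import *
p,R,s=tool(); print(p,(R.T@(np.array([.601,.1953,.305])-p)).round(4),"yaw",np.degrees(np.arctan2(-R[0,1],R[1,1])))
E
```

```text
time_s: 12.48
eef_pos: [0.5524, 0.0461, 0.331]
orientation: [-0.001, -0.112, 0.994, -0.0]
width: 0.0586
[0.55241839 0.04614299 0.33102502] [-0.0807  0.1346  0.0259] yaw 12.890544676774084
```

```bash
python3 -m jog '[[[-0.02,0.034,0,0,0.2],[-0.04,0.068,0,0,0.2],[-0.06,0.1,0.01,0,0.2],[-0.08,0.134,0.025,0,0.2],[-0.08,0.134,0.04,0,0.2],[-0.08,0.134,0.045,0,0.2],[-0.08,0.134,0.045,0,0.2],[-0.08,0.134,0.045,0,0.2]]]' | grep -E "time|pos|width|force"
python3 - <<'E'
from t import *
c=cam("wrist"); im=robot.snapshot("wrist"); cv2.imwrite("pics/w10.png",im); p,R,s=tool(); print(p,"yaw",np.degrees(np.arctan2(-R[0,1],R[1,1])),s["width"])
B=np.array([.5998,.1955]); th=np.radians(13); y=np.array([-np.sin(th),np.cos(th)])
print("pred holes",proj(c,[[*(B-.06*y),.084],[*(B+.06*y),.084]]).round(1).tolist())
hsv=cv2.cvtColor(im,cv2.COLOR_BGR2HSV)
b=((hsv[...,1]>75)&(hsv[...,0]<28)&(hsv[...,2]>105)).astype(np.uint8); b=cv2.morphologyEx(b,cv2.MORPH_OPEN,np.ones((5,5)))
u0,v0=proj(c,[*B,.084])[0]; px=scan(b,u0,v0,(260,120),np.r_[190:350:2]); print("bat fit",circ(ray(c,px,.084)[:,:2]),u0,v0)
m=((hsv[...,1]<32)&(hsv[...,2]>140))
for v in (range(200,330,6)):
    u=np.where(m[v,230:410])[0]+230
    if len(u)>20: print(v,u.min(),u.max(),len(u),end='; ')
E
```

```text
time_s: 13.15
eef_pos: [0.5999, 0.1923, 0.2866]
force: [-0.6, 0.4, -0.2]
width: 0.0587
[0.60015088 0.1921429  0.28751862] yaw 13.077638392301452 0.05851925422557044
pred holes [[211.3, 282.6], [435.4, 283.1]]
bat fit (array([0.59971714, 0.19519039]), np.float64(0.09921196639207126), 69) 323.28071524449183 282.83952259806324
248 247 388 111; 254 245 390 80; 260 246 288 43; 266 246 277 32; 272 246 276 31;
```

```bash
python3 -m jog '[[[-0.0014,0.003,0.006,0,0.2],[-0.0014,0.003,0.013,0,0.2],[-0.0014,0.003,0.02,0,0.2],[-0.0014,0.003,0.025,0,0.2],[-0.0014,0.003,0.025,0,0.2],[-0.0014,0.003,0.025,0,0.2]]]'
python3 -m jog '[[[0,0,0.002,0,0.2],[0,0,0.003,0,0.2],[0,0,0.003,0,0.2],[0,0,0.003,0,0.2]]]'
python3 - <<'E'
from t import *
c=cam("wrist"); im=robot.snapshot("wrist"); cv2.imwrite("pics/w11.png",im); p,R,s=tool(); print(p,s["width"],s["force"])
hsv=cv2.cvtColor(im,cv2.COLOR_BGR2HSV)
b=((hsv[...,1]>75)&(hsv[...,0]<28)&(hsv[...,2]>105)).astype(np.uint8); b=cv2.morphologyEx(b,cv2.MORPH_OPEN,np.ones((5,5)))
u0,v0=proj(c,[.5998,.1955,.084])[0]; px=scan(b,u0,v0,(290,150),np.r_[200:340:2]); print("bat fit",circ(ray(c,px,.084)[:,:2]),u0,v0)
a=ray(c,[(245,254),(390,254),(318,248)],p[2]-.1657); print("tile y mid",a[:2].mean(0),"front",a[2], "tile centre", (a[2]-.03*R[:,0])[:2])
E
```

```text
time_s: 13.7
eef_pos: [0.6008, 0.196, 0.2617]
orientation: [-0.0, -0.114, 0.993, -0.0]
force: [-0.3, 0.2, -0.1]
width: 0.0582
time_s: 14.03
eef_pos: [0.6009, 0.1963, 0.2593]
orientation: [0.0, -0.114, 0.993, 0.0]
force: [0.0, -1.1, -0.1]
width: 0.0581
[0.60092774 0.19630844 0.25936045] 0.05821208799194783 [-0.38232889 -0.3365722  -0.71855401]
bat fit (array([0.60003249, 0.19537134]), np.float64(0.09953674784655163), 55) 315.74587148429686 302.0288863102551
tile y mid [0.57378036 0.19024816 0.09366045] front [0.57121628 0.18986515 0.09366045] tile centre [0.60043289 0.19667614]
```

```bash
python3 -m jog '[[[0.0005,-0.0011,0.001,0,0.2],[0.0005,-0.0011,0.002,0,0.2],[0.0005,-0.0011,0.002,0,0.2]]]'
python3 -m jog '[[[0,0,0.001,0,0.2],[0,0,0.002,0,0.2],[0,0,0.002,0,0.2]]]'
python3 -m jog '[[[0,0,0.001,0,0.2],[0,0,0.0015,0,0.2],[0,0,0.0015,0,0.2]]]'
```

```text
time_s: 14.33
eef_pos: [0.6005, 0.1949, 0.257]
orientation: [-0.0, -0.114, 0.993, -0.0]
force: [0.5, -0.7, -0.6]
width: 0.0583
time_s: 14.58
eef_pos: [0.6005, 0.195, 0.2549]
orientation: [-0.0, -0.114, 0.993, -0.0]
force: [0.0, 0.6, -0.1]
width: 0.0583
time_s: 14.83
eef_pos: [0.6006, 0.1951, 0.2535]
orientation: [-0.0, -0.114, 0.993, -0.0]
force: [0.1, 0.6, -0.6]
width: 0.0582
```

```bash
python3 -m jog '[[[0,0,0.001,0,0.2],[0,0,0.0015,0,0.2],[0,0,0.0015,0,0.2]]]'
python3 -m jog '[[[0,0,0.0005,0,0.2],[0,0,0.001,0,0.2],[0,0,0.001,0,0.2]]]'
```

```text
time_s: 15.08
eef_pos: [0.6007, 0.1951, 0.2529]
orientation: [0.0, -0.114, 0.993, 0.0]
force: [-2.5, -0.7, 4.3]
width: 0.058
time_s: 15.33
eef_pos: [0.6006, 0.1951, 0.2528]
orientation: [0.0, -0.114, 0.993, 0.0]
force: [-5.4, -0.6, 11.9]
width: 0.0584
```

```bash
python3 -m jog '[[[0,0,-0.0015,0,0.2],[0,0,-0.0015,0,0.45],[0,0,-0.0015,0,0.6],[0,0,-0.0015,0,0.6],[0,0,-0.0015,0,0.6]]]'
python3 -m jog '[[[0,0,-0.02,0,0.6],[0,0,-0.05,0,0.6],[-0.02,0,-0.08,0,0.6],[-0.045,0,-0.1,0,0.6],[-0.07,0,-0.105,0,0.6],[-0.07,0,-0.105,0,0.6],[-0.07,0,-0.105,0,0.6],[-0.07,0,-0.105,0,0.6]]]'
python3 - <<'E'
from t import *
c=cam("wrist"); im=robot.snapshot("wrist"); cv2.imwrite("pics/w12.png",im); p,R,s=tool(); print(p)
for z in(.084,.088): print(z); tile(im,c,z)
hsv=cv2.cvtColor(im,cv2.COLOR_BGR2HSV); b=((hsv[...,1]>75)&(hsv[...,0]<28)&(hsv[...,2]>90)).astype(np.uint8); b=cv2.morphologyEx(b,cv2.MORPH_OPEN,np.ones((5,5)))
u0,v0=proj(c,[.5998,.1955,.084])[0]; print("bat",circ(ray(c,scan(b,u0,v0,(170,60),np.r_[0:360:3]),.084)[:,:2]))
k=cv2.resize(im[max(0,int(v0)-130):int(v0)+130,int(u0)-150:int(u0)+150],None,fx=2.3,fy=2.3,interpolation=cv2.INTER_CUBIC); cv2.imwrite("pics/w12c.png",k[:600])
E
```

```text
time_s: 15.75
eef_pos: [0.6006, 0.1951, 0.2524]
orientation: [-0.0, -0.114, 0.993, -0.0]
force: [-0.3, -0.5, 0.5]
width: 0.0682
time_s: 16.42
eef_pos: [0.6684, 0.2108, 0.3566]
orientation: [-0.001, -0.114, 0.993, -0.0]
force: [0.1, -0.2, -0.0]
width: 0.068
[0.66820158 0.21075174 0.35673051]
0.084
tile 0.5996 0.195 size 0.05910313720703125 0.05898157958984375 yaw mod90 13.107124
tile 0.5737 0.0476 size 0.04562876892089844 0.04563907775878906 yaw mod90 62.750893
0.088
tile 0.5996 0.195 size 0.05812840576171875 0.05800887451171875 yaw mod90 13.107292
tile 0.5741 0.05 size 0.04487627258300781 0.04488636779785156 yaw mod90 62.750862
bat (array([0.60030602, 0.19569351]), np.float64(0.09956694699298768), 72)
```

View pics/w12c.png

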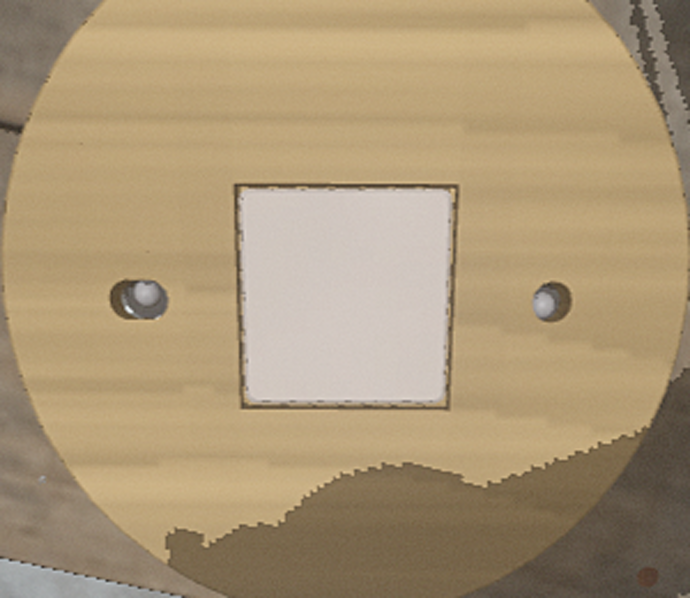

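```bash
python3 -c "
from rig import robot
print(robot.close_job(), robot.read_state()['time_s'])"
```

```text
the job is handed in; nothing more can be done
the job is handed in; nothing more can be done
```

The bat is seated on the wheel and the square tile is in its recess. I handed the job in at about 16.5 s of the 72 s allowed; no verdict was reported.

**What I did**
- I spread the fingers inside the bat's recess and slid the bat about 45 mm across the head, turning it a few degrees, until it dropped over both pins.
- I then picked up the rightmost of the two square tiles, lowered it about 4 to 5 mm into the recess, released it and backed off.

**Last checks, from the final wrist picture**
- **Bat:** both pins show inside the round hole and the slot. The rim fits a radius of 99.6 mm at the height a seated bat would have (expected 100), so it lies flat.
- **Tile:** its centre is within about 1 mm of the bat's centre, its 13.1° yaw matches the bat's 13.0°, and there is an even gap on all four sides. Its size at flush height measured 59.1 mm against 60.3 mm on the table, so it is not standing proud.
- **Arm:** about 0.1 m clear of the bat and tile, with no contact force.

**Disagreements and gaps**
- **Bat and wheel angle:** the holes gave 13.0° for the bat and the pins gave 11.8° for the wheel. That 1.2° is within the 4.6° allowed.
- **Wheel angle before seating:** early estimates from the grain (9.6° and 26.7°) and from the knobs (about 14°) disagreed, so I relied on the drop itself.
- **Grasp force:** there was an unexplained 13 N upward force while I gripped the tile on the table.
- **Bystanders:** I did not measure the jar and the glaze test tiles again at the end. The planned path stayed clear of them.

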